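# Nest the wax pans on the dresser

### The job

Put the small steel wax pan away inside the large one: lift it, turn it so that its handle points the opposite way from the large pan's handle, and set it down gently so that it stands flat on the large pan's floor. Leave the large pan where it stands, and do not disturb the blue toothpick holder.

Things in the scene. Friction and masses are not known exactly. Their poses are not given: they have to be found in the camera images.
- large_pan: Larger of two loose open round steel pans with a bar handle each, about 340 g. Outer diameter 104 mm, rim 45 mm high, wall 3 mm, floor 4 mm. Origin: centre of underside, z up. Handle along its +x, 14 mm wide, 8 mm thick, sloping up from the wall at z = 35 mm to a tip 143 mm from the axis at z = 75 mm: it would block a level handle laid over it.
- small_pan: Smaller pan, about 110 g. Outer diameter 74 mm, rim 56 mm high, wall 3 mm. Origin: centre of underside, z up. Level bar handle along its +x at the rim: 12 mm wide, 8 mm thick, z 48 to 56 mm, ending 121 mm from the axis. Nested flat, its underside is 4 mm above the large pan's underside and its handle passes 7 mm over the large rim.
- small_grip (a point): Point in the small pan's handle, 90 mm from the pan's axis along its +x, 52 mm above its underside: pinch the handle here from above across its 12 mm width; it stays outside the large pan's wall when nested.
- holder: Small empty blue ceramic toothpick holder, an upright open cup 42 mm across and 55 mm high, standing loose on the dresser; a bystander. Origin: centre of its underside.
Not all that is in view belongs to the job. Leave any green look-alike of the small_pan alone. What is shaped like the large_pan but green or purple is not meant.

How it is judged:
By the outcome, as a careful person would: the job done as asked, in the order asked, and still so for the second after the job is handed in, with the robot touching nothing.
It also fails if it takes over 35 s, if anything falls off the work surface, if the arm or the gripper's body presses on something with over 40 N, if the wrist force passes 120 N, or if a joint passes its speed limit or range.

### The arm

A 6-joint arm with a two-finger parallel gripper is mounted at the origin on the work surface. World frame = base frame: x ahead of the robot, y to its left, z up, the work surface at z = 0. Lengths are in m, angles in rad, forces in N, time in s.
With the tool pointing down it reaches from about 0.375 to 0.9 m from the base axis. Payload 3.1 kg.
Tool frame: the origin (TCP) lies on the centre line of the jaws, within the pads' length; the fingertips stand 11 mm ahead of it and the grasp point (between the pads) lies 8 mm behind it; x points along the fingers, y is the direction in which the jaws open and shut, and the axes are right-handed (so a half turn about x gives the same grasp; the last joint's range is limited). The gripper opens to 87 mm and grips with 3 to 60 N. Pads are 19 mm wide; open, the fingers measure 117 mm over their backs; the gripper's body (75 mm by 190 mm) begins 51 mm behind the grasp point.
Start: joints at [1.022, 0.527, 1.433, -0, 1.181, -0.178], TCP at [0.226, 0.583, 0.234] pointing down, gripper open.
Joint ranges: [-3.08, 3.08], [-0.75, 2.2], [0.22, 2.44], [-1.43, 4.57], [0, 2.65], [-2.85, 2.85]. Speed limits (rad/s): [2.79, 2.79, 3.14, 3.14, 3.14, 3.14].

### API

Orientations are given as a unit quaternion [x, y, z, w].
In Python, from rig import robot, camera, camera_info gives the robot as it stands.
- The arm moves only by the shell command python3 -m inch 'ROWS' [FORCE]. ROWS is JSON, a list that holds one entry, the list of rows, each a list of 5 numbers: the shift along the tool's x, y, z in cm, then the turn about the tool's x in rad, then the opening, from 0 (shut) to 1 (fully open). A call has 1 to 8 rows; each row shifts and turns the pose as measured when the row begins, along the tool's axes as they then stand; what a row does not reach is not made up. A row lasts 1/12 s, in which the tool goes at most 41.7 mm and 7.16 degrees, less where a joint would pass 70% of its speed; a pose out of reach is approached as far as the arm can. A call with a gripper value outside its range is refused whole. The fingers move at their own pace and stop on an object; FORCE is the grip in N (left out, the last holds). Time passes only in rows, so rows that do not move let the fingers close. It gives the time, the measured TCP pose, the force and the opening at its end, in the units of the state.
- robot.get_obs(): the state, without advancing time (a new reading comes with each control period).
- camera(name): name is "scene" or "top"; returns the picture (480x640x3 uint8, red, green, blue); there is no depth.
- camera_info(name): a dict with "camera_matrix" (3x3 intrinsics, pixels), "rvec" (rotation vector, rad) and "tvec" (3), from world to camera coordinates, as OpenCV has them. Camera axes: x right, y down, z forward; pixel columns grow to the right and rows downward; lengths in m; the calibration is good to about 2 mm. A picture is of the moment at which its call begins. camera_info takes no time and is no camera call.
- robot.hand_in(): hands the job in, once; it reports no verdict.
The state is a dict: "time": time; "q": joint angles; "joint_velocities": joint speeds; "joint_torque": joint torques, N m; "position": TCP position; "tool_rot": TCP orientation; "ft_force": force on the tool from outside, world axes, zero at the start; "moment": the same for the moment, N m; "grip_width": finger opening in m.
Only numpy, scipy, OpenCV 4.12 (cv2) and the standard library are available. Lean on these libraries where they do the work, as an engineer would, in place of code of your own. Each camera call takes 0.05 s, during which the arm holds its last target. There are 200 camera calls.

## Working session

There is one attempt and no reset: what is moved stays moved. The work goes in short steps, Python scripts to look and compute and a shell command to move; the robot and the scene stay as the last step left them, time stands still between calls to the robot, and variables do not carry over. Pictures are saved under pics/ and viewed, about 8 in all and at most 12, crops included, and the job is handed in when it is done.

```bash
ls; mkdir -p pics; python3 - <<'E'
from rig import robot,camera,camera_info
import cv2
for n in("scene","top"):
    cv2.imwrite(f"pics/{n}0.png",camera(n)[:,:,::-1]); i=camera_info(n); print(n,i)
o=robot.get_obs();print(o)
E
```

```text
pics
scene {'camera_matrix': array([[437.32849123,   0.        , 314.06345067],
       [  0.        , 437.32849123, 234.87856646],
       [  0.        ,   0.        ,   1.        ]]), 'rvec': array([ 2.28001708,  0.71058364, -0.29484594]), 'tvec': array([-0.35760945, -0.21224964,  1.28274274])}
top {'camera_matrix': array([[444.0916083 ,   0.        , 323.85586576],
       [  0.        , 444.0916083 , 241.56598259],
       [  0.        ,   0.        ,   1.        ]]), 'rvec': array([ 2.1801431 , -2.16087389,  0.14119684]), 'tvec': array([-0.12712154,  0.50515364,  1.00675979])}
{'time': 0.1, 'q': array([ 1.02151357e+00,  5.28370070e-01,  1.43376962e+00, -3.14761589e-05,
        1.18139444e+00, -1.78514736e-01]), 'joint_velocities': array([ 0.0002769 , -0.00230817, -0.00325238, -0.00056276,  0.00038851,
        0.00027385]), 'joint_torque': array([-4.91424216e-04, -4.40985525e+01, -1.77150893e+01,  6.34251977e-02,
        5.33650559e-02, -5.44025318e-05]), 'position': array([0.22610915, 0.58198414, 0.23267283]), 'tool_rot': array([ 0.12968738,  0.69522603, -0.13097764,  0.69475665]), 'ft_force': array([ 0.12360104,  0.36423055, -0.33578698]), 'moment': array([-0.01144737,  0.04960472, -0.03397561]), 'grip_width': 0.08729923247402017}
```

View pics/scene0.png

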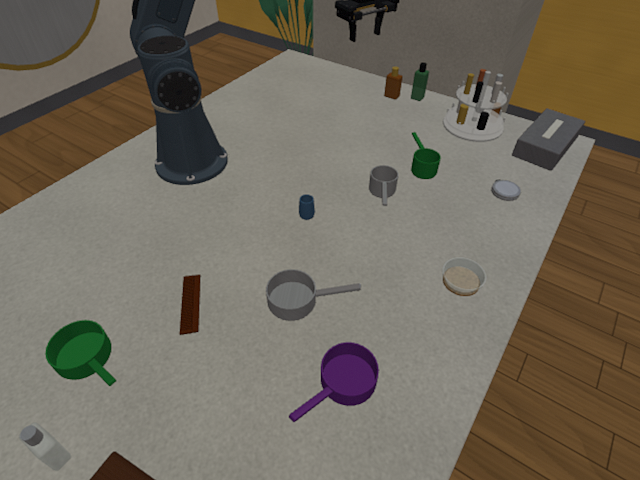

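View pics/top0.png

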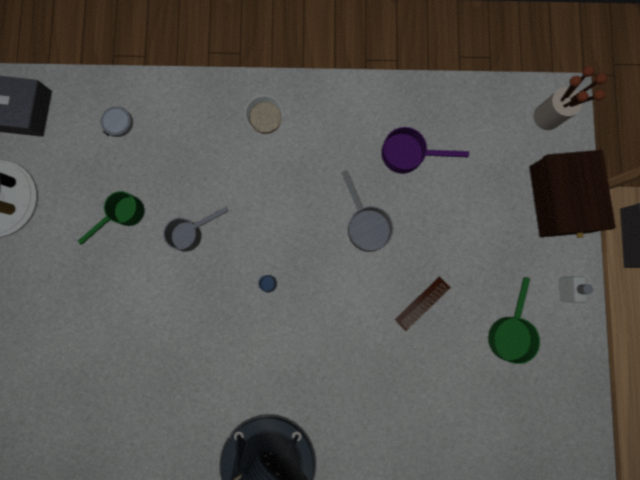

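The scene view shows the steel small pan at about (383,182) with its handle towards the camera, the steel large pan at (291,295) with its handle to the right, and the blue holder at (307,207). In the top view they are at (183,235), (370,229) and (268,284). Next I'll enlarge the top view.

```bash
python3 - <<'E'
import cv2,numpy as np
t=cv2.imread("pics/top0.png")
a=cv2.resize(t[190:260,155:255],None,fx=8,fy=8,interpolation=cv2.INTER_CUBIC)[:, :800]
cv2.imwrite("pics/c1.png",cv2.convertScaleAbs(a,alpha=1.5))
b=cv2.resize(t[160:260,330:400],None,fx=6,fy=6,interpolation=cv2.INTER_CUBIC)
cv2.imwrite("pics/c2.png",cv2.convertScaleAbs(b,alpha=1.5))
E
```

```text
(no output)
```

View pics/c1.png

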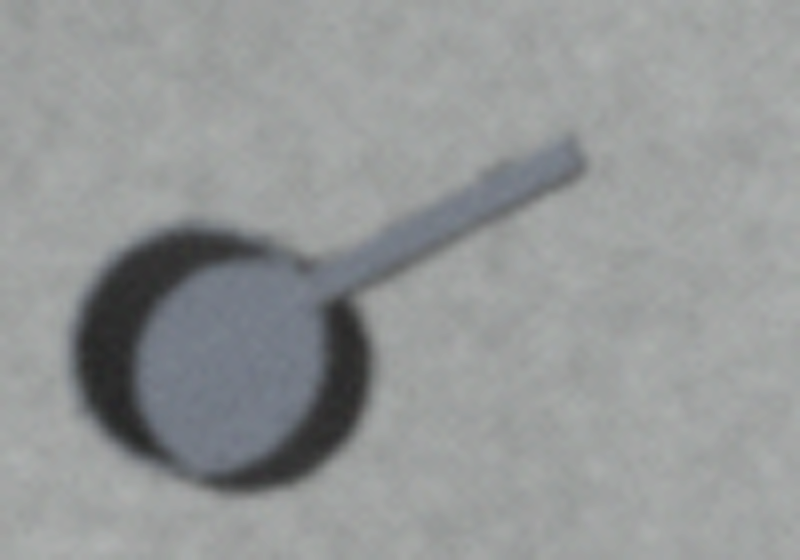

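View pics/c2.png

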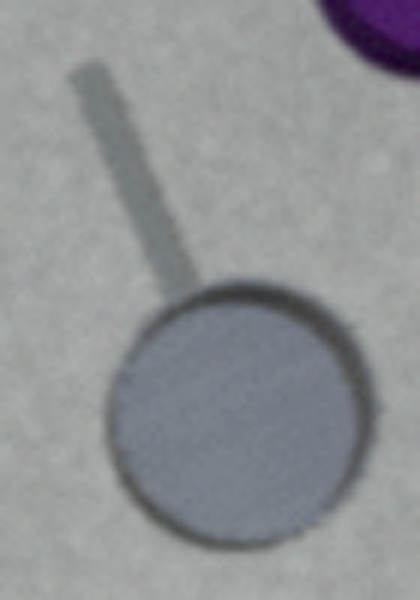

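Small pan crop: the body spans x 75–372 and y 222–490, with the handle tip at (578,155). Large pan crop: the body spans x 107–377 and y 282–550, with the handle tip at (88,68). I'll fit poses to these and cross-check by overlaying them on the scene view.

```bash
cat >h.py <<'E'
import numpy as np,cv2
from scipy.optimize import least_squares
from rig import camera_info
CI={n:camera_info(n) for n in("scene","top")}
def proj(n,P):
    i=CI[n];return cv2.projectPoints(np.atleast_2d(np.asarray(P,float)),i["rvec"],i["tvec"],i["camera_matrix"],None)[0][:,0]
A=np.linspace(0,2*np.pi,180)
def circ(x,y,r,z): return np.c_[x+r*np.cos(A),y+r*np.sin(A),0*A+z]
def ray(n,uv,z):
    i=CI[n];R=cv2.Rodrigues(i["rvec"])[0];c=-R.T@i["tvec"].ravel()
    d=R.T@np.linalg.inv(i["camera_matrix"])@np.array([uv[0],uv[1],1.]);return c+d*(z-c[2])/d[2]
def ext(n,x,y,r,h):
    p=np.vstack([proj(n,circ(x,y,r,0)),proj(n,circ(x,y,r,h))]);return np.r_[p.min(0),p.max(0)]
def fit(n,e,r,h,x0):
    return least_squares(lambda p:ext(n,*p,r,h)-e,x0)
def outline(img,n,x,y,a,r,h,tip,ztip,hw,col):
    for z in(0,h): cv2.polylines(img,[np.int32(proj(n,circ(x,y,r,z))*16)],True,col,1,cv2.LINE_AA,4)
    c,s=np.cos(a),np.sin(a);L=lambda u,v,z:[x+c*u-s*v,y+s*u+c*v,z]
    q=[L(r,hw,h if ztip<.06 else .04),L(tip,hw,ztip),L(tip,-hw,ztip),L(r,-hw,h if ztip<.06 else .04)]
    cv2.polylines(img,[np.int32(proj(n,q)*16)],True,col,1,cv2.LINE_AA,4)
E
python3 - <<'E'
from h import *
f=lambda u,s,o:(np.array(u)+.5)/s-.5+o
S=lambda u:f(u,8,np.array([155,190])); L=lambda u:f(u,6,np.array([330,160]))
es=np.r_[S([75,222]),S([372,490])]; el=np.r_[L([107,282]),L([377,550])]
r=fit("top",es,.037,.056,[.5,.2]);print("small",r.x,r.fun); xs=r.x
t=ray("top",S([578,155]),.056);d=t[:2]-xs;a=np.arctan2(d[1],d[0]);print(t,np.hypot(*d),a)
r=fit("top",el,.052,.045,[.5,-.2]);print("large",r.x,r.fun);xl=r.x
t=ray("top",L([88,68]),.077);d=t[:2]-xl;b=np.arctan2(d[1],d[0]);print(t,np.hypot(*d),b)
print("holder",ray("top",(268,284),.03))
for n in("scene",):
    im=cv2.imread(f"pics/{n}0.png")
    k=3;im=cv2.resize(im[160:330,255:405],None,fx=k,fy=k,interpolation=cv2.INTER_CUBIC)
    CI[n]["camera_matrix"]=np.array([[k,0,-255*k+1],[0,k,-160*k+1],[0,0,1.]])@CI[n]["camera_matrix"]
    outline(im,n,*xs,a,.037,.056,.121,.056,.006,(0,0,255));outline(im,n,*xl,b,.052,.045,.143,.077,.007,(0,255,255))
    cv2.imwrite("pics/ov.png",im)
E
```

```text
small [0.5198939  0.20551347] [-0.97863364 -0.55530195  1.03646753  0.56584795]
[0.57613404 0.10017757 0.056     ] 0.11940939885726509 -1.0803882454834117
large [ 0.53735213 -0.23017899] [-0.62719401 -0.81126412  0.60445005  0.81976756]
[ 0.66273359 -0.16690079  0.077     ] 0.14044444232664602 0.4673889830150796
holder [0.40659091 0.00527216 0.03      ]
```

View pics/ov.png

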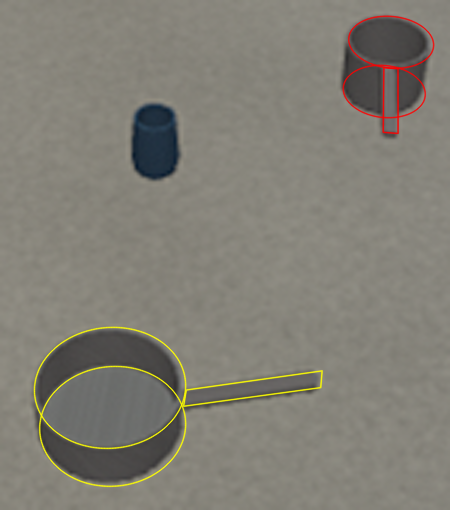

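The overlay agrees to a couple of mm: tip distances come out at 119 and 140 mm against the specified 121 and 143 mm, and the nesting clearance is 12 mm. Next I'll work out the tool-frame deltas and the choice of half turn.

```bash
cat >g.py <<'E'
import numpy as np,sys
from rig import robot
from scipy.spatial.transform import Rotation as Ro
PICK=(.5195,.2055,-1.08,0);PLACE=(.5375,-.230,.467+np.pi,.004)
def st():
    o=robot.get_obs();R=Ro.from_quat(o["tool_rot"]).as_matrix();return o,R,o["position"]-.008*R[:,0]
def delta(x,y,a,z0,dz=0):
    o,R,g=st();G=np.array([x+.09*np.cos(a),y+.09*np.sin(a),z0+.052+dz])
    zt=np.arctan2(R[1,2],R[0,2]) # tool z yaw (horizontal)
    print("t %.2f grasp"%o["time"],g.round(4),"goal",G.round(4),"cm",(R.T@(G-g)*100).round(2),"q",o["q"].round(2),"w",round(o["grip_width"],4),"F",o["ft_force"].round(1),"M",o["moment"].round(2),"down",R[:,0].round(3))
    for n,k in(("z=+h",0),("z=-h",np.pi)):
        d=(a+k-zt+np.pi)%(2*np.pi)-np.pi; print(n,"turn about tool x %.3f"%-d)
if __name__=="__main__": delta(*{"pick":PICK,"place":PLACE}[sys.argv[1]],float(sys.argv[2]))
E
python3 g.py pick 0.06; python3 g.py place .06
```

```text
t 0.10 grasp [0.2261 0.582  0.2407] goal [0.5619 0.1261 0.112 ] cm [ 12.91 -30.3   47.82] q [ 1.02  0.53  1.43 -0.    1.18 -0.18] w 0.0873 F [ 0.1  0.4 -0.3] M [-0.01  0.05 -0.03] down [-0.001 -0.002 -1.   ]
z=+h turn about tool x 0.709
z=-h turn about tool x -2.432
t 0.10 grasp [0.2261 0.582  0.2407] goal [ 0.4571 -0.2705  0.116 ] cm [ 12.59 -71.06  52.42] q [ 1.02  0.53  1.43 -0.    1.18 -0.18] w 0.0873 F [ 0.1  0.4 -0.3] M [-0.01  0.05 -0.03] down [-0.001 -0.002 -1.   ]
z=+h turn about tool x 2.304
z=-h turn about tool x -0.838
```

```bash
python3 -m inch '[[[0,0,0,0.118,1],[0,0,0,0.118,1],[0,0,0,0.118,1],[0,0,0,0.118,1],[0,0,0,0.118,1],[0,0,0,0.118,1],[0,0,0,0,1]]]'; python3 g.py pick 0.06
```

```text
time: 0.68
position: [0.2245, 0.5794, 0.2284]
tool_rot: [0.369, 0.6, -0.377, 0.6]
ft_force: [-0.1, -0.3, 0.2]
grip_width: 0.0876
t 0.68 grasp [0.2246 0.5795 0.2364] goal [0.5619 0.1261 0.112 ] cm [12.68 10.34 55.5 ] q [ 1.02  0.53  1.44 -0.    1.18  0.56] w 0.0876 F [-0.1 -0.3  0.2] M [-0.08  0.04  0.01] down [-0.006 -0.01  -1.   ]
z=+h turn about tool x -0.033
z=-h turn about tool x 3.109
```

```bash
python3 -m inch '[[[0,0.7,4,0,1],[0,0.7,4,0,1],[0,0.7,4,0,1],[0,0.7,4,0,1],[0,0.7,4,0,1],[0,0.7,4,0,1],[0,0.7,4,0,1],[0,0.7,4,0,1]]]'; python3 g.py pick 0.06
```

```text
time: 1.35
position: [0.4197, 0.3184, 0.2264]
tool_rot: [0.356, 0.61, -0.364, 0.607]
ft_force: [0.5, -0.2, -0.6]
grip_width: 0.0872
t 1.35 grasp [0.4198 0.3184 0.2344] goal [0.5619 0.1261 0.112 ] cm [12.25  3.33 23.67] q [ 0.44  0.41  1.68 -0.    1.07 -0.06] w 0.0872 F [ 0.5 -0.2 -0.6] M [-0.07 -0.03 -0.  ] down [-0.009 -0.007 -1.   ]
z=+h turn about tool x 0.012
z=-h turn about tool x -3.130
```

```bash
python3 -m inch '[[[1,0.5,3.5,0,1],[1,0.5,3.5,0,1],[1.5,0.5,3.5,0,1],[1.5,0.5,3.5,0,1],[1.5,0.5,3.5,0.01,1],[2,0.5,3.5,0,0.6],[2,0.3,2.5,0,0.6],[1,0,0,0,0.6]]]'; python3 g.py pick 0.06
python3 - <<'E'
from h import *
from rig import camera
for n,(x,y) in {"scene":(375,165),"top":(205,225)}.items():
    im=camera(n)[:,:,::-1][y-55:y+55,x-60:x+60]
    cv2.imwrite(f"pics/d_{n}.png",im)
a=[cv2.resize(cv2.imread(f"pics/d_{n}.png"),(400,367),interpolation=cv2.INTER_CUBIC) for n in("scene","top")]
cv2.imwrite("pics/d.png",cv2.convertScaleAbs(np.hstack(a),alpha=1.4))
E
```

```text
time: 2.02
position: [0.5768, 0.1124, 0.111]
tool_rot: [0.356, 0.607, -0.358, 0.613]
ft_force: [-0.4, 0.1, -0.6]
grip_width: 0.0743
t 2.02 grasp [0.5768 0.1125 0.119 ] goal [0.5619 0.1261 0.112 ] cm [ 0.68 -0.63 -1.92] q [ 0.01  0.64  1.64 -0.01  0.86 -0.5 ] w 0.0743 F [-0.4  0.1 -0.6] M [-0.07 -0.02 -0.03] down [ 0.006 -0.006 -1.   ]
z=+h turn about tool x 0.021
z=-h turn about tool x -3.120
```

View pics/d.png

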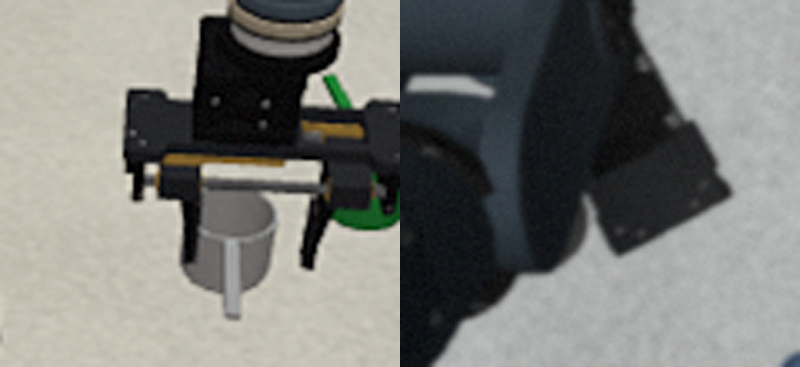

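The fingers straddle the handle with the pan body behind them (crop: fingers at x≈190 and 310, handle at 232). I'll centre, then descend.

```bash
python3 -m inch '[[[0,-0.3,-1,0.02,0.6],[0,-0.3,-1,0,0.6],[1,0,0,0,0.6],[1.5,0,0,0,0.6],[0,0,0,0,0.6]]]'; python3 g.py pick 0
```

```text
time: 2.53
position: [0.5538, 0.1361, 0.0872]
tool_rot: [0.358, 0.608, -0.36, 0.61]
ft_force: [-0.3, -0.3, 0.3]
grip_width: 0.0523
t 2.53 grasp [0.5538 0.1361 0.0952] goal [0.5619 0.1261 0.052 ] cm [4.33 0.23 1.26] q [ 0.05  0.66  1.69 -0.    0.79 -0.46] w 0.0523 F [-0.3 -0.3  0.3] M [-0.06  0.06 -0.02] down [ 0.    -0.003 -1.   ]
z=+h turn about tool x 0.014
z=-h turn about tool x -3.128
```

```bash
python3 -m inch '[[[0.8,0.1,0.5,0,0.6],[1,0.1,0.5,0,0.6],[1,0,0,0,0.6],[0.7,0,0,0,0.6],[0,0,0,0,0.6]]]'; python3 g.py pick 0
```

```text
time: 2.95
position: [0.5617, 0.1298, 0.0508]
tool_rot: [0.357, 0.608, -0.358, 0.612]
ft_force: [0.1, 0.1, -0.3]
grip_width: 0.0518
t 2.95 grasp [0.5617 0.1298 0.0588] goal [0.5619 0.1261 0.052 ] cm [ 0.68 -0.16  0.33] q [ 0.04  0.73  1.69 -0.    0.72 -0.47] w 0.0518 F [ 0.1  0.1 -0.3] M [-0.05  0.07  0.07] down [ 0.004 -0.003 -1.   ]
z=+h turn about tool x 0.020
z=-h turn about tool x -3.121
```

```bash
python3 -m inch '[[[0.4,-0.15,0.25,0.015,0.6],[0.15,0,0,0,0.6],[0,0,0,0,0.3],[0,0,0,0,0.2],[0,0,0,0,0.1],[0,0,0,0,0],[0,0,0,0,0],[0,0,0,0,0]]]' 10; python3 g.py pick 0;  python3 -m inch '[[[0,0,0,0,0],[0,0,0,0,0],[0,0,0,0,0]]]' 55; python3 g.py pick 0
```

```text
time: 3.62
position: [0.5622, 0.1259, 0.0449]
tool_rot: [0.363, 0.605, -0.363, 0.609]
ft_force: [0.3, -0.4, -0.2]
grip_width: 0.0202
t 3.62 grasp [0.5622 0.126  0.0529] goal [0.5619 0.1261 0.052 ] cm [ 0.09 -0.02 -0.03] q [ 0.03  0.74  1.69 -0.    0.71 -0.46] w 0.0202 F [ 0.3 -0.4 -0.2] M [-0.06 -0.02  0.08] down [ 0.005 -0.003 -1.   ]
z=+h turn about tool x 0.003
z=-h turn about tool x -3.139
time: 3.87
position: [0.5623, 0.1261, 0.0453]
tool_rot: [0.363, 0.605, -0.363, 0.609]
ft_force: [-0.6, 0.4, -0.3]
grip_width: 0.0111
t 3.87 grasp [0.5623 0.1261 0.0533] goal [0.5619 0.1261 0.052 ] cm [ 0.13 -0.03 -0.02] q [ 0.03  0.73  1.69 -0.    0.71 -0.46] w 0.0111 F [-0.6  0.4 -0.3] M [-0.1   0.05 -0.01] down [ 0.005 -0.003 -1.   ]
z=+h turn about tool x 0.003
z=-h turn about tool x -3.138
```

```bash
python3 -m inch '[[[0,0,0,0,0],[0,0,0,0,0],[-0.3,0,0,0,0],[-0.7,0,0,0,0],[-1,0,0,0,0],[-1,0,0,0,0],[-1,0,0,0,0],[0,0,0,0,0]]]' 55; python3 g.py pick 0.06
python3 - <<'E'
from h import *
from rig import camera
im=camera("scene")[:,:,::-1][90:240,290:450]
cv2.imwrite("pics/e.png",cv2.convertScaleAbs(cv2.resize(im,None,fx=4,fy=4,interpolation=cv2.INTER_CUBIC),alpha=1.4))
E
```

```text
time: 4.53
position: [0.5618, 0.1262, 0.0891]
tool_rot: [0.362, 0.605, -0.363, 0.609]
ft_force: [-0.6, 0.5, -0.4]
grip_width: 0.0111
t 4.53 grasp [0.5618 0.1263 0.0971] goal [0.5619 0.1261 0.112 ] cm [-1.49  0.01  0.02] q [ 0.03  0.66  1.68 -0.    0.8  -0.46] w 0.0111 F [-0.6  0.5 -0.4] M [-0.12 -0.05 -0.02] down [ 0.004 -0.003 -1.   ]
z=+h turn about tool x 0.004
z=-h turn about tool x -3.138
```

View pics/e.png

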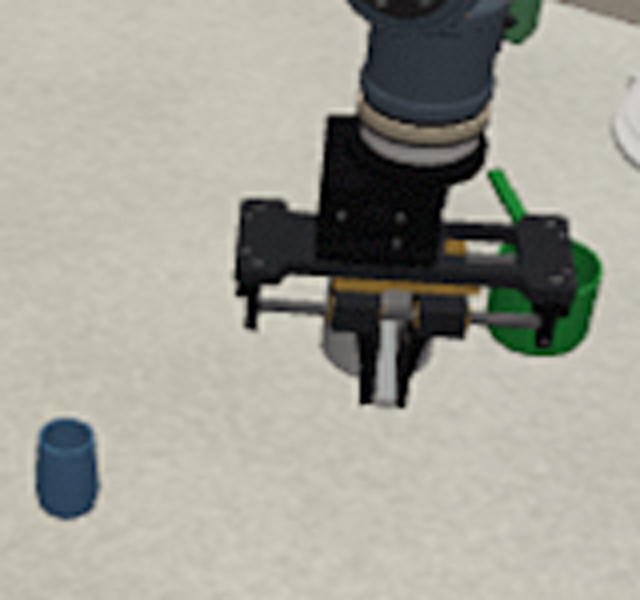

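The pan is up: the handle is between the pads, the body has risen with it and the opening holds at 11 mm. I'll lift further while turning it.

```bash
python3 -m inch '[[[-1.5,0,0,0,0],[-2,0,0,0.05,0],[-2,0,0,0.1,0],[-1.5,0,0,0.12,0],[-1,0,0,0.12,0],[0,0,0,0.12,0],[0,0,0,0.12,0],[0,0,0,0.12,0]]]'; python3 -m inch '[[[0,0,0,0.12,0],[0,0,0,0.12,0],[0,0,0,0.12,0],[0,0,0,0.12,0],[0,0,0,0.12,0],[0,0,0,0.08,0],[0,0,0,0.03,0],[0,0,0,0,0]]]'; python3 g.py place 0.10
```

```text
time: 5.25
position: [0.5591, 0.1263, 0.1729]
tool_rot: [-0.566, -0.422, 0.567, -0.425]
ft_force: [0.1, -0.3, -1.4]
grip_width: 0.0109
time: 5.92
position: [0.5552, 0.1261, 0.1722]
tool_rot: [-0.679, -0.188, 0.684, -0.189]
ft_force: [-0.3, -0.4, -1.9]
grip_width: 0.011
t 5.92 grasp [0.5553 0.1261 0.1802] goal [ 0.4571 -0.2705  0.156 ] cm [ 2.63 28.97 28.8 ] q [ 0.03  0.53  1.63 -0.    0.98  1.06] w 0.011 F [-0.3 -0.4 -1.9] M [-0.09  0.22  0.04] down [-0.005 -0.004 -1.   ]
z=+h turn about tool x 0.073
z=-h turn about tool x -3.068
```

```bash
python3 -m inch '[[[0,1.5,1.5,0.02,0],[0,2.3,2.3,0.02,0],[0,2.5,2.5,0.02,0],[0,2.5,2.5,0.01,0],[0,2.5,2.5,0,0],[0,2.5,2.5,0,0],[0,2.5,2.5,0,0],[0,2.5,2.5,0,0]]]'; python3 g.py place 0.10
```

```text
time: 6.58
position: [0.4763, -0.1304, 0.1727]
tool_rot: [-0.685, -0.171, 0.687, -0.171]
ft_force: [0.5, -0.7, -0.7]
grip_width: 0.0112
t 6.58 grasp [ 0.4764 -0.1303  0.1807] goal [ 0.4571 -0.2705  0.156 ] cm [ 2.5  11.47  8.28] q [-0.49  0.45  1.82 -0.    0.88  0.59] w 0.0112 F [ 0.5 -0.7 -0.7] M [-0.09  0.2   0.  ] down [-0.004 -0.001 -1.   ]
z=+h turn about tool x 0.023
z=-h turn about tool x -3.119
```

```bash
python3 -m inch '[[[0,2.5,1.8,0.02,0],[0,2.5,1.8,0,0],[0,2.2,1.5,0,0],[0.5,1.5,1,0,0],[0.5,0.6,0.4,0,0],[0.3,0,0,0,0],[0,0,0,0,0]]]'; python3 g.py place 0.06
```

```text
time: 7.17
position: [0.4563, -0.2551, 0.1597]
tool_rot: [-0.686, -0.162, 0.69, -0.164]
ft_force: [0.3, -0.2, -0.7]
grip_width: 0.011
t 7.17 grasp [ 0.4563 -0.2551  0.1677] goal [ 0.4571 -0.2705  0.116 ] cm [5.17 1.41 0.59] q [-0.72  0.5   1.76 -0.01  0.88  0.39] w 0.011 F [ 0.3 -0.2 -0.7] M [-0.11  0.18 -0.  ] down [-0.004 -0.003 -1.   ]
z=+h turn about tool x -0.002
z=-h turn about tool x 3.139
```

```bash
python3 -m inch '[[[0.5,0.6,0.25,0,0],[1,0.5,0.2,0,0],[1,0.1,0,0,0],[1,0,0,0,0],[0.5,0,0,0,0],[0,0,0,0,0]]]'; python3 g.py place 0.06
cat >look.py <<'E'
import sys
from h import *
from g import *
from rig import camera
o,R,g=st();a=np.arctan2(R[1,2],R[0,2]);z=g[2]-.0525
px,py=g[0]-.09*np.cos(a),g[1]-.09*np.sin(a);print("held pan pred",px,py,z,a)
k=4;x0,y0=215,190
im=cv2.convertScaleAbs(cv2.resize(camera("scene")[:,:,::-1][y0:y0+150,x0:x0+170],None,fx=k,fy=k,interpolation=cv2.INTER_CUBIC),alpha=1.4)
cv2.imwrite("pics/raw_"+sys.argv[1],im)
CI["scene"]["camera_matrix"]=np.array([[k,0,-x0*k+1.5],[0,k,-y0*k+1.5],[0,0,1.]])@CI["scene"]["camera_matrix"]
for zz in(0,.056): cv2.polylines(im,[np.int32(proj("scene",circ(px,py,.037,zz+z)))],True,(0,0,255),1,16)
for zz in(0,.045): cv2.polylines(im,[np.int32(proj("scene",circ(.5375,-.23,.052,zz)))],True,(0,255,255),1,16)
cv2.imwrite("pics/"+sys.argv[1],im)
E
python3 look.py f.png
```

```text
time: 7.67
position: [0.4581, -0.2628, 0.1151]
tool_rot: [-0.685, -0.166, 0.69, -0.165]
ft_force: [-0.5, 0.2, -1.4]
grip_width: 0.0112
t 7.67 grasp [ 0.4581 -0.2628  0.1231] goal [ 0.4571 -0.2705  0.116 ] cm [0.71 0.64 0.43] q [-0.73  0.58  1.78 -0.01  0.79  0.37] w 0.0112 F [-0.5  0.2 -1.4] M [-0.12  0.25  0.03] down [-0.006  0.    -1.   ]
z=+h turn about tool x 0.006
z=-h turn about tool x -3.136
held pan pred 0.5382332469517469 -0.22185041450983617 0.07058555637142616 -2.668768855531377
```

View pics/f.png

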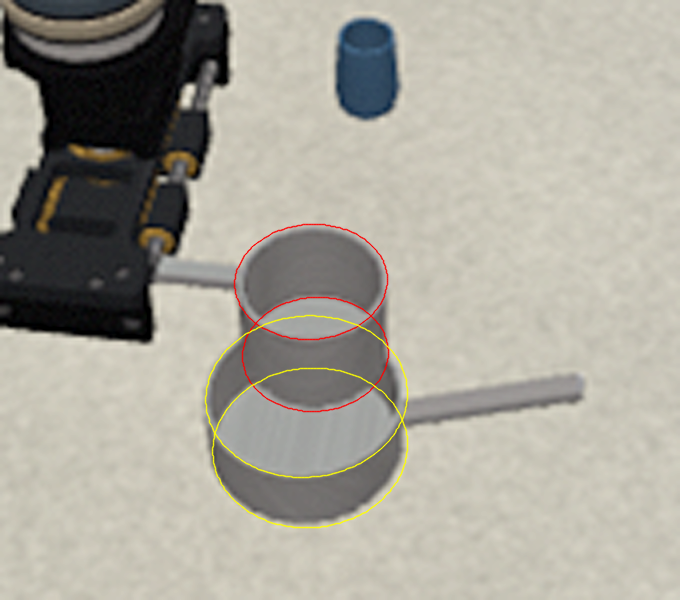

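The held pan is level and on its predicted outline (rim centred at about (312,283) in the crop), and the large pan is on its outline too. I'll centre and start lowering.

```bash
python3 -m inch '[[[0,0.35,0.25,0,0],[0,0.2,0.1,0,0],[0.3,0,0,0,0],[0.6,0,0,0,0],[0.6,0,0,0,0],[0.3,0,0,0,0],[0,0,0,0,0]]]'; python3 g.py place 0
```

```text
time: 8.3
position: [0.4584, -0.2703, 0.0969]
tool_rot: [-0.686, -0.166, 0.689, -0.166]
ft_force: [0.9, -0.4, -2.0]
grip_width: 0.0108
t 8.30 grasp [ 0.4585 -0.2702  0.1049] goal [ 0.4571 -0.2705  0.056 ] cm [ 4.89 -0.04  0.11] q [-0.74  0.61  1.78 -0.01  0.75  0.36] w 0.0108 F [ 0.9 -0.4 -2. ] M [-0.1   0.27  0.  ] down [-0.004 -0.002 -1.   ]
z=+h turn about tool x 0.007
z=-h turn about tool x -3.135
```

```bash
python3 -m inch '[[[0.5,0,0.1,0,0],[0.8,0,0,0,0],[0.8,0,0,0,0],[0.8,0,0,0,0],[0.6,0,0,0,0],[0.2,0,0,0,0],[0,0,0,0,0]]]'; python3 g.py place 0
```

```text
time: 8.88
position: [0.4569, -0.2705, 0.055]
tool_rot: [-0.686, -0.166, 0.689, -0.166]
ft_force: [-0.9, -0.2, -1.6]
grip_width: 0.0112
t 8.88 grasp [ 0.457  -0.2705  0.063 ] goal [ 0.4571 -0.2705  0.056 ] cm [ 0.7   0.01 -0.02] q [-0.74  0.69  1.8  -0.01  0.66  0.36] w 0.0112 F [-0.9 -0.2 -1.6] M [-0.08  0.17 -0.03] down [-0.005 -0.001 -1.   ]
z=+h turn about tool x 0.007
z=-h turn about tool x -3.135
```

About 6 mm left to the expected contact at grasp z ≈ 0.057.

```bash
python3 -m inch '[[[0.2,0,0,0,0],[0.2,0,0,0,0],[0,0,0,0,0],[0,0,0,0,0]]]'; python3 g.py place 0
```

```text
time: 9.22
position: [0.4571, -0.2706, 0.0505]
tool_rot: [-0.686, -0.166, 0.689, -0.166]
ft_force: [-0.3, -1.0, -0.6]
grip_width: 0.011
t 9.22 grasp [ 0.4571 -0.2706  0.0585] goal [ 0.4571 -0.2705  0.056 ] cm [ 0.25 -0.   -0.  ] q [-0.74  0.69  1.8  -0.01  0.65  0.36] w 0.011 F [-0.3 -1.  -0.6] M [-0.08  0.21 -0.03] down [-0.005 -0.001 -1.   ]
z=+h turn about tool x 0.007
z=-h turn about tool x -3.135
```

```bash
python3 -m inch '[[[0.1,0,0,0,0],[0,0,0,0,0],[0,0,0,0,0]]]'; python3 g.py place 0
```

```text
time: 9.47
position: [0.4575, -0.2709, 0.0502]
tool_rot: [-0.686, -0.166, 0.689, -0.166]
ft_force: [-0.0, 0.5, -1.7]
grip_width: 0.0111
t 9.47 grasp [ 0.4576 -0.2709  0.0582] goal [ 0.4571 -0.2705  0.056 ] cm [ 0.22 -0.05  0.02] q [-0.74  0.69  1.8  -0.01  0.65  0.36] w 0.0111 F [-0.   0.5 -1.7] M [-0.16  0.15  0.03] down [-0.004 -0.002 -1.   ]
z=+h turn about tool x 0.007
z=-h turn about tool x -3.135
```

```bash
python3 -m inch '[[[0.15,0,0,0,0],[0,0,0,0,0],[0,0,0,0,0]]]'; python3 g.py place 0|head -1
```

```text
time: 9.72
position: [0.4579, -0.2712, 0.0492]
tool_rot: [-0.686, -0.165, 0.688, -0.167]
ft_force: [-0.0, 0.3, -0.5]
grip_width: 0.0111
t 9.72 grasp [ 0.4579 -0.2712  0.0572] goal [ 0.4571 -0.2705  0.056 ] cm [ 0.12 -0.09  0.04] q [-0.74  0.7   1.8  -0.01  0.64  0.36] w 0.0111 F [-0.   0.3 -0.5] M [ 0.02  0.2  -0.02] down [-0.003 -0.003 -1.   ]
```

```bash
python3 -m inch '[[[0.1,0,0,0,0],[0,0,0,0,0],[0,0,0,0,0]]]'; python3 g.py place 0|head -1
```

```text
time: 9.97
position: [0.458, -0.2713, 0.0488]
tool_rot: [-0.686, -0.165, 0.688, -0.167]
ft_force: [0.3, 0.7, 1.3]
grip_width: 0.011
t 9.97 grasp [ 0.458  -0.2713  0.0568] goal [ 0.4571 -0.2705  0.056 ] cm [ 0.08 -0.11  0.04] q [-0.74  0.7   1.8  -0.01  0.64  0.36] w 0.011 F [0.3 0.7 1.3] M [0.09 0.05 0.06] down [-0.002 -0.003 -1.   ]
```

Fz has gone from −1.5 to +1.3 N and the moment has dropped out at grasp z = 0.057, the height expected for a nested pan, so it is standing on the floor. I'll release, then back straight up.

```bash
python3 -m inch '[[[0,0,0,0,0.16],[0,0,0,0,0.2],[0,0,0,0,0.3],[0,0,0,0,0.4],[0,0,0,0,0.4],[0,0,0,0,0.4]]]' 10; python3 g.py place 0|head -1;  python3 look.py g.png
```

```text
time: 10.47
position: [0.4585, -0.2716, 0.0485]
tool_rot: [-0.687, -0.165, 0.688, -0.167]
ft_force: [0.2, -0.2, -0.8]
grip_width: 0.0325
t 10.47 grasp [ 0.4585 -0.2715  0.0565] goal [ 0.4571 -0.2705  0.056 ] cm [ 0.05 -0.15  0.07] q [-0.74  0.7   1.8  -0.01  0.64  0.36] w 0.0325 F [ 0.2 -0.2 -0.8] M [-0.11  0.21  0.03] down [-0.001 -0.004 -1.   ]
held pan pred 0.5385600813462093 -0.23048923363507054 0.0040167013134899884 -2.6681421485561585
```

View pics/g.png

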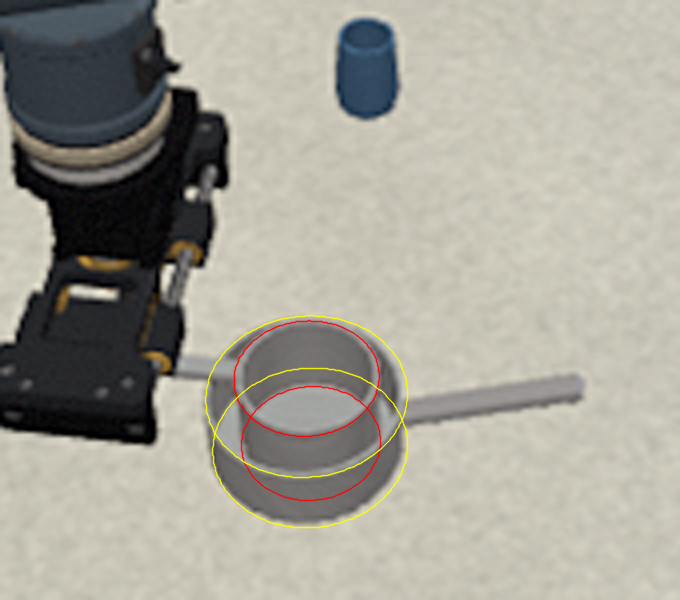

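The small pan sits inside the large one at the predicted nested outline (crop rim about x 240–378, y 322–436), with the handle to the left under the open fingers, and the holder has not moved. I'll retreat.

```bash
python3 -m inch '[[[-0.3,0,0,0,0.45],[-0.5,0,0,0,0.45],[-1,0,0,0,0.45],[-1,0,0,0,0.45],[-1.5,0,0,0,0.45],[-2,0,0,0,0.45],[-2,0,0,0,0.45],[0,0,0,0,0.45]]]'; python3 -m inch '[[[-1.5,0,2,0,0.45],[-1.5,0,3,0,0.45],[-1,0,3,0,0.45],[0,0,3,0,0.45],[0,0,3,0,0.45],[0,0,0,0,0.45],[0,0,0,0,0.45]]]'; python3 g.py place 0|head -1
sed -i 's/^px,py=.*/px,py,z=.5375,-.23,.004/' look.py; python3 look.py i.png
```

```text
time: 11.18
position: [0.4584, -0.2711, 0.139]
tool_rot: [-0.687, -0.165, 0.688, -0.167]
ft_force: [0.1, -1.0, 0.6]
grip_width: 0.0389
time: 11.77
position: [0.3312, -0.338, 0.1866]
tool_rot: [0.688, 0.162, -0.686, 0.173]
ft_force: [1.0, -0.1, -0.2]
grip_width: 0.0393
t 11.77 grasp [ 0.3312 -0.3379  0.1946] goal [ 0.4571 -0.2705  0.056 ] cm [ 13.85  -0.41 -14.3 ] q [-1.03  0.39  1.86 -0.    0.87  0.06] w 0.0393 F [ 1.  -0.1 -0.2] M [-0.06  0.08  0.03] down [ 0.006 -0.014 -1.   ]
```

View pics/raw_i.png

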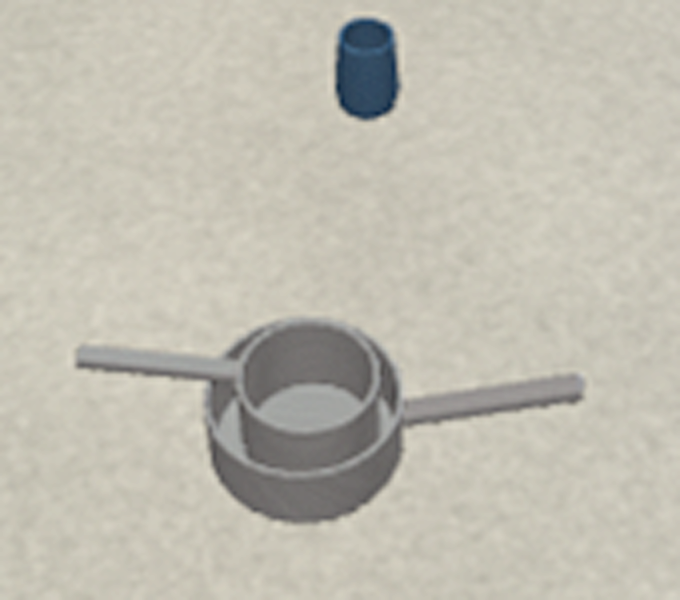

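It is nested flat, with the handles opposed: the small tip is at (80,357) and the large tip at (580,388). I'll check the handle angle numerically, then hand in.

```bash
python3 - <<'E'
from h import *
from rig import robot
t=ray("scene",(80/4+215,352/4+190),.060);d=t[:2]-[.5375,-.23]
print("tip dist",np.hypot(*d),"angle off opposite deg",np.degrees(np.arctan2(d[1],d[0])-(.467-np.pi)))
print(robot.get_obs()["joint_velocities"].round(3)); robot.hand_in()
E
```

```text
tip dist 0.11723716672413972 angle off opposite deg 0.7840111555109411
[ 0.034  0.013 -0.012  0.011 -0.002  0.004]
the job is handed in; nothing more can be done
```

The small steel pan is nested inside the large steel pan, and I handed the job in at about 12 s of the 35 s limit. I pinched its handle at the grip point, lifted it, turned it about 91°, lowered it until it touched the floor, released it and backed away.

**Handle direction:** the small handle is about 0.8° off exactly opposite to the large pan's. Its tip measured 117 mm from the axis against the nominal 121 mm, which is within reading error.

**Flat on the floor:** contact came at grasp height 57 mm, where a flat nested pan should touch. The vertical force there changed from about −1.5 N to +1.3 N. In the last picture the small pan sits level in the large one.

**Left undisturbed:** the large pan and the blue holder showed no visible shift between the pictures, and the gripper ended clear of everything.

**Checks that disagreed:**
- **Moment after release:** one wrist-moment reading just after the fingers opened (0.21 N m) was close to the value while carrying. It fell to 0.08 N m once the arm was clear, and the pan stayed put.
- **Small pan fit:** the first overlay of the small pan's base was off by roughly 4 mm, but the grip and the 12 mm nesting clearance absorbed it.

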